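Shut the gauge cabinet and offer its opened padlock to the staple

ROBOT

A 7-joint arm with a two-finger parallel gripper is mounted at the origin on the work surface. World frame = base frame: x ahead of the robot, y to its left, z up, the work surface at z = 0. Lengths are in m, angles in rad, forces in N, time in s.
With the tool pointing down it reaches from about 0.4 to 0.85 m from the base axis. Payload 10.4 kg.
Tool frame: the origin (TCP) lies midway between the tips of the shut fingers; the grasp point (between the pads) lies 19 mm behind it (r.tcp_to_grasp is the z of the grasp point in the tool frame, in m); z points along the fingers, x is the direction in which the jaws open and shut, and the axes are right-handed (so a half turn about z gives the same grasp; the last joint's range is limited). The gripper opens to 87 mm and grips with 3 to 60 N. Pads are 19 mm wide; open, the fingers measure 117 mm over their backs; the gripper's body (75 mm by 190 mm) begins 51 mm behind the grasp point.
Start: joints at [-1.348, 0.332, -0.065, 1.46, 0.022, 1.35, -0.088], TCP at [0.152, 0.606, 0.223] pointing down, gripper open.
Joint ranges: [-2.6, 2.6], [-0.5, 2.12], [-1.47, 1.34], [0.16, 2.42], [-1.27, 4.41], [0.06, 2.06], [-2.6, 2.6]. Speed limits (rad/s): [2.22, 2.22, 2.79, 2.79, 3.14, 3.14, 3.14].

INTERFACE

Orientations are given as a unit quaternion [x, y, z, w].
In Python, from bench import r, camera, close_job gives the robot as it stands. The module is installed in compiled form; this text tells all that it offers.
- The arm moves only by the shell command python3 -m crank 'ROWS' [FORCE]. ROWS is JSON, a list of rows, each an object of numbers: "x", "y", "z": the shift along the tool's x, y, z scaled (see below); "ax", "ay", "az": the turn, a rotation vector about the tool's x, y, z scaled (see below); "claw": the closure, from -1 (fully open) to 1 (shut), so that 0 is half open. A call has exactly 5 rows; each row is the pose to reach, as a shift and turn from the pose commanded when the call began, along the tool's axes at that moment; what a row does not reach only later rows make up. The controller multiplies each number of a shift by 1 m and each number of a turn by 2 rad. A row lasts 1/12 s, in which the tool goes at most 41.7 mm and 7.16 degrees, less where a joint would pass 70% of its speed; a pose out of reach is approached as far as the arm can. A call with a number of a shift or a turn outside -1 to 1 is refused whole. A call with a gripper value outside its range is refused whole. The fingers move at their own pace and stop on an object; FORCE is the grip in N (left out, the last holds). Time passes only in rows, so rows that repeat a pose let the fingers close, or fill a call up. It gives the time, the measured TCP pose, the force and the opening at its end, in the units of the state.
- r.read_state(): the state, without advancing time (a new reading comes with each control period).
- camera(name): name is "side" or "top" or "wrist"; returns a dict with "color" (420x560x3 uint8, blue, green, red), "fx", "fy", "cx", "cy" (pixels), "eye" and "orientation" of the camera in the world. Camera axes: x right, y down, z forward; pixel columns grow to the right and rows downward; lengths in m; the calibration is good to about 2 mm. A picture is of the moment at which its call begins. There is no depth.
- close_job(): hands the job in, once; it reports no verdict.
The state is a dict: "time": time; "joint_positions": joint angles; "joint_vel": joint speeds; "joint_torque": joint torques, N m; "ee_pos": TCP position; "eef_rot": TCP orientation; "ft_force": force on the tool from outside, world axes, zero at the start; "torque": the same for the moment, N m; "width": finger opening in m.
Only numpy, scipy, OpenCV 4.12 (cv2) and the standard library are available. Lean on these libraries where they do the work, as an engineer would, in place of code of your own. Each camera call takes 0.05 s, during which the arm holds its last target. There are 200 camera calls.

TASK

Push the gauge cabinet's door fully shut so that its ball catch holds it, then turn the padlock's dial, feeling its clicks, until the pointer sits in the notch that points straight at the shackle, and pull the shackle fully open. Finally take the opened padlock out of its cradle and bring it up to the door, lying flat with the dial up and the shackle pointing squarely at the brass staple, the bow within about 3 cm of it and the lock at about the staple's height. Finish holding it there, still in the gripper and touching neither the door nor anything else; leave the loose parts on the bench alone.

Things in the scene. Friction and masses are not known exactly. Their poses are not given: they have to be found in the camera images.
- gauge_cabinet: grey sheet-steel cabinet fixed on the bench, 160 deep (x) x 240 wide (y) x 160 mm high; a small brass catch block on its top front edge, over the door's free edge, rises to 174 mm. Origin: centre of its underside; its x axis points from the front to the back, z up. The open front faces -x, 80 mm from the origin, and is covered by the door when shut
- cabinet_door (a joint): hinge of the cabinet's door, rad: 0 = fully shut, grows as the door swings open towards the robot's side (from above, the free edge turns clockwise about the hinge as it opens). The door is 230 wide x 146 high x 12 mm thick, starts open by 0.5 to 1.0, and moves with light friction. From about 0.08 down to 0.035 rad the sprung ball catch resists (about 10 N at door_push); past that it snaps the door to 0 and holds it
- door_push (a point): point on the door's outer face, 140 mm from the hinge line and 125 mm above the bench (25 mm below the door's top edge), a good place to push; its x axis is the door's normal, pointing into the cabinet when shut, its y axis runs along the door to the hinge. It moves with the door. A tool that reaches over the cabinet while pushing must stay above 162 mm there
- door_hinge (a point): point on the door's vertical hinge line (the middle of the door's thickness, at its +y end), 125 mm above the bench; turns with the door
- staple (a point): tip of the brass staple (a vertical loop of 6 mm bar, 26 mm high) that stands 28 mm out of the door's face, 200 mm from the hinge line and 99 mm above the bench; moves with the door
- cradle: dark steel cradle fixed on the bench that holds the padlock lying on its back: a floor 72 x 50 mm, 12 mm thick, narrower than the lock so that fingers can pass beside it; a back wall with 12 mm long corner cheeks (28 mm high) behind the lock's far end from the shackle, and a 26 mm wide, 6 mm thick, 30 mm high stop in front of the lock body between the shackle's legs. The lock is lifted straight up out of it. Origin: centre of its underside; x axis as the lock's
- padlock: steel combination padlock, about 0.5 kg, body 60 x 60 x 24 mm, lying in the cradle with its underside 12 mm above the bench and about 0.8 mm play. Origin: centre of the body's underside; x axis points to the shackle, z up through the dial. Its sides (60 mm apart along y) are free to grip except for the 12 mm nearest the end away from the shackle
- dial (a joint): angle of the dial about the lock's z axis, rad, counter-clockwise from above: 0 = pointer straight at the shackle (opening notch). It starts at 0.5 to 2.4, so it must be turned clockwise from above. A ball clicks into notches every 30 degrees (0.524 rad), up to about 0.08 N m between notches. The shackle is free within about 0.15 of 0, blocked elsewhere
- dial_grip (a point): centre of the top of the dial's grip bar, 51 mm above the lock's underside. The bar is 34 long (along this point's x axis, from 19 mm behind to 15 mm ahead of the dial's axis), 12 wide (y) and 22 mm high, and stands on a round 42 mm disc, 5 mm thick; a brass pip on the disc and a brass line on the bar mark the pointer end (+x)
- shackle (a joint): how far the shackle is pulled out of the lock body along the lock's +x axis, m: 0 = shut, 0.022 = fully open stop. Stays where it is left; sliding takes about 3 to 6 N
- shackle_bow (a point): centre of the shackle's cross bar (bow), a 9 mm round bar along the lock's y axis, 12 mm above the lock's underside, so 24 mm above the bench in the cradle; 80.5 mm from the lock's origin when shut. Two 9 mm legs, 44 mm apart between centres, join it to the body; between body and bow there are 46 mm when shut (40 mm past the cradle's stop)
- lap_ring: copper lap ring, 72 mm outside, 18 mm high, flat on the bench; leave alone. Origin: centre of its underside
- spool: blued steel spool, 48 mm across, 52 mm high, upright; leave alone. Origin: centre of its underside
- valve_cap: cast-iron valve cap, 68 mm across, 44 mm high; leave alone. Origin: centre of its underside
- wrench: black steel wrench, 170 mm long, lying flat; leave alone

How it is judged:
By the outcome, as a careful person would: the job done as asked, in the order asked, and still so for the second after the job is handed in, while the arm keeps its last pose, push and grip.
It also fails if it takes over 72 s, if anything falls off the work surface, if the arm or the gripper's body presses on something with over 40 N, if the wrist force passes 120 N, or if a joint passes its speed limit or range.

## Working session

There is one attempt and no reset: what is moved stays moved. The work goes in short steps, Python scripts to look and compute and a shell command to move; the robot and the scene stay as the last step left them, time stands still between calls to the robot, and variables do not carry over. Pictures are saved under pics/ and viewed, about 8 in all and at most 12, crops included, and the job is handed in when it is done.

```bash
mkdir -p pics; cat > h.py <<'E'
import numpy as np, cv2
from scipy.spatial.transform import Rotation as R
from bench import r, camera
def save(cam,name):
    c=camera(cam); cv2.imwrite(f'pics/{name}.png',c['color'])
    np.savez(f'pics/{name}.npz',**{k:np.array(c[k]) for k in c}); return c
def load(name): return dict(np.load(f'pics/{name}.npz'))
def ray(c,u,v):
    d=R.from_quat(c['orientation']).apply([(u-c['cx'])/c['fx'],(v-c['cy'])/c['fy'],1]); return np.array(c['eye']),d
def onz(c,u,v,z):
    e,d=ray(c,u,v); return e+d*(z-e[2])/d[2]
def proj(c,p):
    q=R.from_quat(c['orientation']).inv().apply(np.atleast_2d(p)-c['eye']); return np.c_[q[:,0]/q[:,2]*c['fx']+c['cx'],q[:,1]/q[:,2]*c['fy']+c['cy']]
def crop(name,out,x0,y0,x1,y1,s):
    im=cv2.imread(f'pics/{name}.png')[y0:y1,x0:x1]; cv2.imwrite(f'pics/{out}.png',cv2.resize(im,None,fx=s,fy=s,interpolation=cv2.INTER_CUBIC))
def delta(pos,quat=None):
    """shift in tool axes and turn/2 rad from the measured pose to pos, quat"""
    s=r.read_state(); T=R.from_quat(s['eef_rot'])
    d=T.inv().apply(np.array(pos)-s['ee_pos']); a=(T.inv()*R.from_quat(quat)).as_rotvec()/2 if quat is not None else np.zeros(3)
    return np.round(d,4),np.round(a,4)
def down(yaw):
    """tool z down, tool x at yaw in world"""
    return (R.from_euler('z',yaw)*R.from_euler('x',np.pi)).as_quat()
def st():
    s=r.read_state(); T=R.from_quat(s['eef_rot']).as_matrix()
    print('t',round(s['time'],2),'p',np.round(s['ee_pos'],4),'x',np.round(T[:,0],3),'z',np.round(T[:,2],3),'F',np.round(s['ft_force'],1),'M',np.round(s['torque'],2),'w',round(s['width'],4),'q',np.round(s['joint_positions'],2))
E
python3 - <<'E'
from h import *
st()
for n in('top','side'):
    c=save(n,n+'0'); print(n,c['fx'],c['cx'],c['cy'],c['eye'],c['orientation'])
E
```

```text
t 0.0 p [0.152  0.6059 0.2218] x [ 0.243  0.97  -0.001] z [-0.    -0.001 -1.   ] F [ 0.3  0.3 -0. ] M [ 0.04  0.02 -0.03] w 0.0871 q [-1.35  0.33 -0.06  1.46  0.02  1.35 -0.09]
top 382.31257437570827 281.3288251724152 202.019116636801 [ 0.43526017 -0.12685206  1.0069877 ] [ 0.70969156 -0.69918824  0.05962407 -0.06259924]
side 401.500648264696 280.28271797194543 213.7947565605239 [ 0.38855455 -0.7311335   0.89101052] [ 0.93692544 -0.11929127  0.0493163  -0.32482028]
```

View pics/top0.png

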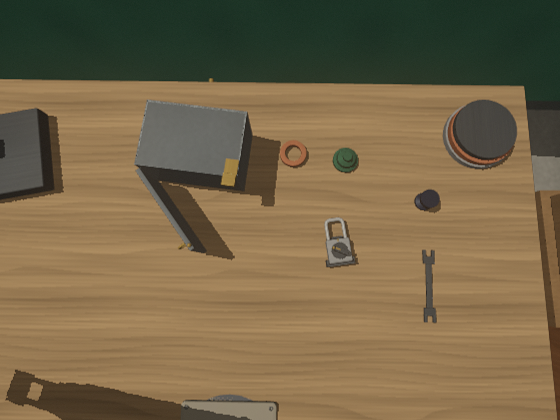

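View pics/side0.png

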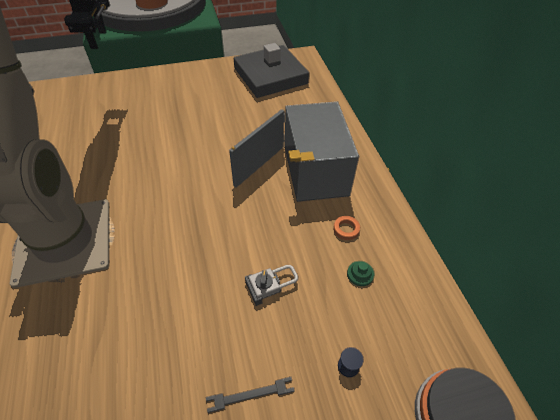

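The top view shows the cabinet at about (195,145) with its door from (142,170) to (197,248), and the padlock at (340,245) with the shackle pointing up the image (+x). I'll enlarge the key regions.

```bash
python3 - <<'E'
from h import *
a=cv2.imread('pics/top0.png'); b=cv2.imread('pics/side0.png')
f=lambda im,x0,y0,w,h,s:cv2.resize(im[y0:y0+h,x0:x0+w],None,fx=s,fy=s,interpolation=cv2.INTER_CUBIC)
A=f(a,310,210,60,60,6.66)[:400,:400]; B=f(b,240,255,66,50,6)[:300,:396]; C=f(a,130,95,133,160,3)
can=np.zeros((600,800,3),np.uint8)
can[:400,:A.shape[1]]=A[:400]; can[:480,400:799]=C
cv2.imwrite('pics/c1.png',can)
B=f(b,225,95,135,110,5.5); 
D=f(b,240,255,66,50,12); cv2.imwrite('pics/c2.png',D)
E
```

```text
(no output)
```

View pics/c1.png

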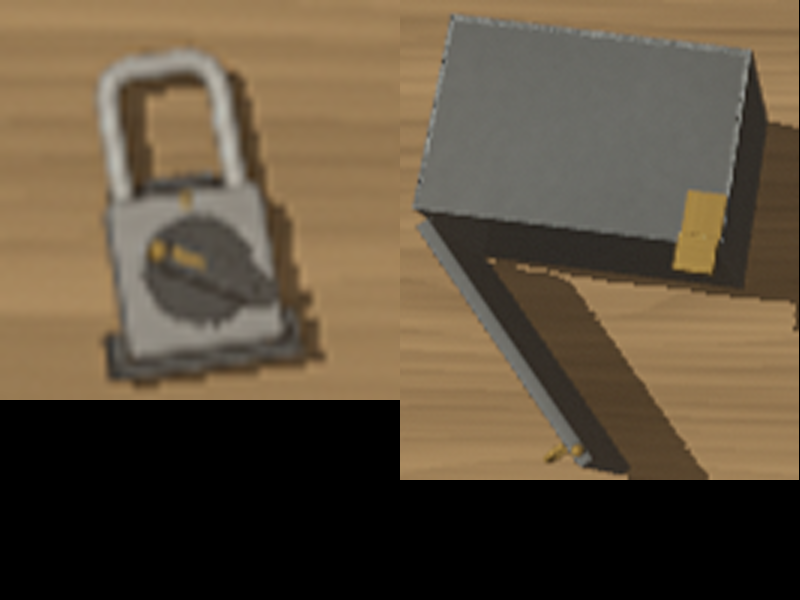

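View pics/c2.png

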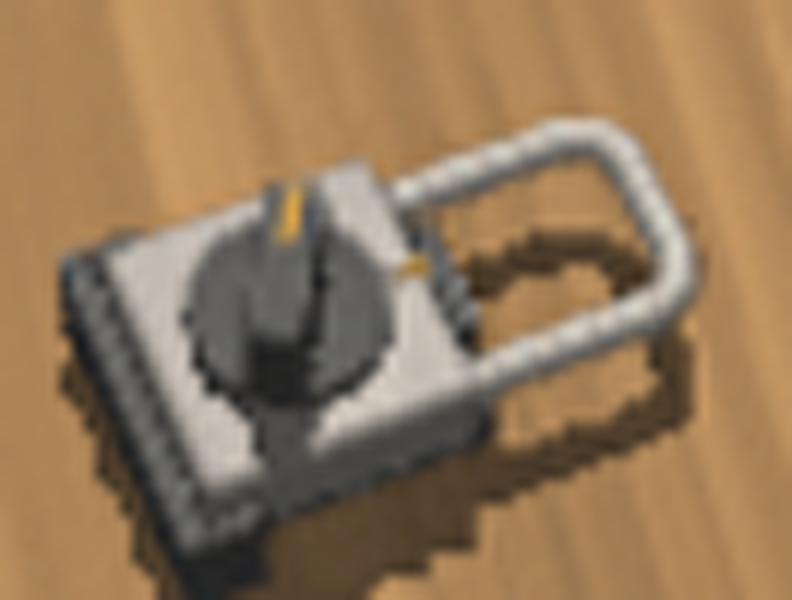

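```bash
cat > fit.py <<'E'
from h import *
from scipy.optimize import least_squares as ls
ct,cs=load('top0'),load('side0')
A=lambda x,y:(310+(x+.5)/6.66-.5,210+(y+.5)/6.66-.5)
C=lambda x,y:(130+(x-400+.5)/3-.5,95+(y+.5)/3-.5)
D=lambda x,y:(240+(x+.5)/12-.5,255+(y+.5)/12-.5)
rot=lambda a:np.array([[np.cos(a),-np.sin(a)],[np.sin(a),np.cos(a)]])
def world(p,q): # q local 3d
    q=np.array(q,float); return np.c_[q[:,:2]@rot(p[2]).T+p[:2],q[:,2]]
# lock, z=0 at bench
L=[(.03,.03,.036),(.03,-.03,.036),(-.03,-.03,.036),(-.03,.03,.036)]
top=[A(107,203),A(262,183),A(287,337),A(128,360)]
sid=[D(370,165),D(482,383),D(212,492),D(105,250)]
for nm,cc,pp in(('top',[ct],[top]),('side',[cs],[sid]),('both',[ct,cs],[top,sid])):
    f=lambda p:np.concatenate([(proj(c,world(p,L))-q).ravel() for c,q in zip(cc,pp)])
    s=ls(f,[.43,-.28,0]); print('lock',nm,s.x.round(4),'rms px',np.sqrt(np.mean(s.fun**2)).round(2))
yaw=s.x[2]
e=onz(ct,*A(172,248),.063);g=onz(ct,*A(268,293),.060); d=(e-g)[:2]; print('bar top',e,g,'ang',np.arctan2(d[1],d[0])-yaw)
pip=onz(ct,*A(157,252),.043)[:2]-s.x[:2]; print('pip',pip,np.arctan2(pip[1],pip[0])-yaw)
K=[(.08,.12,.16),(.08,-.12,.16),(-.08,.12,.16)]
k=[C(453,15),C(750,50),C(415,208)]
s=ls(lambda p:(proj(ct,world(p,K))-k).ravel(),[.6,.1,0]); print('cab',s.x.round(4),s.fun.round(2))
print('door free outer/inner',onz(ct,*C(577,462),.15),onz(ct,*C(592,460),.15),'hinge',onz(ct,*C(418,225),.15),'staple',onz(ct,*C(548,460),.112))
a=s.x[2]; h=world(s.x,[(-.086,.115,.15)]); print('hinge model',h, 'pred dirs yaw',a)
for nm,n in(('free mid',onz(ct,*C(585,461),.15)),):
    v=n[:2]-h[0,:2]; print(np.linalg.norm(v), 'open',(-np.arctan2(v[1],v[0])+a-np.pi/2))
E
python3 fit.py
```

```text
lock top [ 0.4839 -0.2687  0.1435] rms px 0.2
lock side [ 0.4832 -0.2697  0.153 ] rms px 0.67
lock both [ 0.4835 -0.2692  0.1481] rms px 0.52
bar top [ 0.49055886 -0.25604699  0.063     ] [ 0.47475693 -0.29168083  0.06      ] ang 1.0053171349501941
pip [0.00662861 0.01603651] 1.0307559033913836
cab [ 0.7322  0.0886 -0.1085] [-0.48 -0.29  1.12 -0.24 -0.62  0.45]
door free outer/inner [0.47644381 0.08289203 0.15      ] [0.47808806 0.07181848 0.15      ] hinge [0.65604665 0.21586012 0.15      ] staple [0.47947409 0.11481077 0.112     ]
hinge model [[0.65921218 0.21225786 0.15      ]] pred dirs yaw -0.10854645119221194
0.22671884457787816 open 0.8229189868461169
```

```bash
cat > plan.py <<'E'
from h import *
cab=np.array([.7322,.0886]); a=-.1085
u=lambda t:np.array([np.cos(t),np.sin(t)])
hinge=cab-.086*u(a)+.115*u(a+np.pi/2)
psi=a+np.pi/2
def push(th,s=.14,gap=0):
    n=u(a-th); d=u(a-th-np.pi/2); return hinge+s*d-(.006+.0095*np.cos(th)+.015*np.sin(abs(th))+gap)*n
def staple(th=0): return hinge+.2*u(a-th-np.pi/2)-(.006+.028)*u(a-th)
E
python3 - <<'E'
from plan import *
st()
p0=push(.823,gap=.03)
print(p0,delta([*p0,.222],down(psi)),delta([*p0,.11],down(psi)))
T=R.from_quat(down(psi))
for th in(.823,.7,.5,.3,.15,.08,.03,0,-.01): print(th,push(th).round(4),'tool rel p0',T.inv().apply([*(push(th)-p0),0]).round(4))
E
```

```text
t 0.1 p [0.152  0.6059 0.2218] x [ 0.243  0.97  -0.001] z [-0.    -0.001 -1.   ] F [ 0.   0.3 -0. ] M [-0.02 -0.04  0.03] w 0.087 q [-1.35  0.33 -0.06  1.46  0.02  1.35 -0.09]
[0.5149118  0.17160909] (array([-3.329e-01,  4.577e-01,  3.000e-04]), array([-0.    ,  0.0006, -0.0686])) (array([-0.3328,  0.4577,  0.1123]), array([-0.    ,  0.0006, -0.0686]))
0.823 [0.5328 0.1475] tool rel p0 [-0.022   0.0204  0.    ]
0.7 [0.5421 0.1321] tool rel p0 [-0.0363  0.0313  0.    ]
0.5 [0.5615 0.1097] tool rel p0 [-0.0565  0.053   0.    ]
0.3 [0.5856 0.0915] tool rel p0 [-0.072  0.079  0.   ]
0.15 [0.6063 0.0814] tool rel p0 [-0.0798  0.1006  0.    ]
0.08 [0.6166 0.0778] tool rel p0 [-0.0822  0.1112  0.    ]
0.03 [0.624  0.0758] tool rel p0 [-0.0835  0.1189  0.    ]
0 [0.6286 0.0747] tool rel p0 [-0.084   0.1235  0.    ]
-0.01 [0.6298 0.0745] tool rel p0 [-0.0841  0.1248  0.    ]
```

```bash
python3 -m crank '[{"x":-0.022,"y":0.030,"claw":1},{"x":-0.044,"y":0.061,"claw":1},{"x":-0.067,"y":0.092,"claw":1},{"x":-0.089,"y":0.122,"claw":1},{"x":-0.111,"y":0.1525,"claw":1}]' 20
python3 -m crank '[{"x":-0.022,"y":0.030,"claw":1},{"x":-0.044,"y":0.061,"claw":1},{"x":-0.067,"y":0.092,"claw":1},{"x":-0.089,"y":0.122,"claw":1},{"x":-0.111,"y":0.1525,"claw":1}]'
python3 -m crank '[{"x":-0.022,"y":0.030,"az":-0.015,"claw":1},{"x":-0.044,"y":0.061,"az":-0.03,"claw":1},{"x":-0.067,"y":0.092,"az":-0.05,"claw":1},{"x":-0.089,"y":0.122,"az":-0.0685,"claw":1},{"x":-0.111,"y":0.1525,"az":-0.0685,"claw":1}]'
python3 - <<'E'
from plan import *
st(); print(delta([*push(.823,gap=.03),.11],down(psi)))
E
```

```text
t 0.1 p [0.152  0.6059 0.2218] x [ 0.243  0.97  -0.001] z [-0.    -0.001 -1.   ] F [ 0.   0.3 -0. ] M [-0.02 -0.04  0.03] w 0.087 q [-1.35  0.33 -0.06  1.46  0.02  1.35 -0.09]
(array([-0.3328,  0.4577,  0.1123]), array([-0.    ,  0.0006, -0.0686]))schema error: expected keys x, y, z, ax, ay, az, claw
schema error: expected keys x, y, z, ax, ay, az, claw
schema error: expected keys x, y, z, ax, ay, az, claw
```

```bash
python3 -m crank '[{"x":-0.022,"y":0.030,"z":0,"ax":0,"ay":0,"az":0,"claw":1},{"x":-0.044,"y":0.061,"z":0,"ax":0,"ay":0,"az":0,"claw":1},{"x":-0.067,"y":0.092,"z":0,"ax":0,"ay":0,"az":0,"claw":1},{"x":-0.089,"y":0.122,"z":0,"ax":0,"ay":0,"az":0,"claw":1},{"x":-0.111,"y":0.1525,"z":0,"ax":0,"ay":0,"az":0,"claw":1}]' 20
python3 -m crank '[{"x":-0.022,"y":0.030,"z":0,"ax":0,"ay":0,"az":0,"claw":1},{"x":-0.044,"y":0.061,"z":0,"ax":0,"ay":0,"az":0,"claw":1},{"x":-0.067,"y":0.092,"z":0,"ax":0,"ay":0,"az":0,"claw":1},{"x":-0.089,"y":0.122,"z":0,"ax":0,"ay":0,"az":0,"claw":1},{"x":-0.111,"y":0.1525,"z":0,"ax":0,"ay":0,"az":0,"claw":1}]'
python3 -m crank '[{"x":-0.022,"y":0.030,"z":0,"ax":0,"ay":0,"az":-0.015,"claw":1},{"x":-0.044,"y":0.061,"z":0,"ax":0,"ay":0,"az":-0.03,"claw":1},{"x":-0.067,"y":0.092,"z":0,"ax":0,"ay":0,"az":-0.05,"claw":1},{"x":-0.089,"y":0.122,"z":0,"ax":0,"ay":0,"az":-0.0685,"claw":1},{"x":-0.111,"y":0.1525,"z":0,"ax":0,"ay":0,"az":-0.0685,"claw":1}]'
python3 - <<'E'
from plan import *
st(); print(delta([*push(.823,gap=.03),.11],down(psi)))
E
```

```text
time: 0.52
ee_pos: [0.2737, 0.4597, 0.2222]
eef_rot: [0.788, 0.615, -0.0, 0.0]
ft_force: [1.3, 0.3, 1.3]
width: 0.0614
time: 0.93
ee_pos: [0.3946, 0.3149, 0.2224]
eef_rot: [0.788, 0.615, -0.0, -0.0]
ft_force: [1.3, 0.5, -0.7]
width: 0.0284
time: 1.35
ee_pos: [0.5155, 0.1702, 0.2224]
eef_rot: [0.744, 0.669, -0.0, -0.0]
ft_force: [0.1, 1.3, 0.2]
width: 0.0018
t 1.35 p [0.5155 0.1702 0.2224] x [0.106 0.994 0.   ] z [-0.  0. -1.] F [0.1 1.3 0.2] M [ 0.09 -0.04 -0.01] w 0.0018 q [-0.72  0.15  0.35  1.7  -0.05  1.3   1.11]
(array([ 0.0013, -0.0007,  0.1124]), array([-0.0001, -0.    ,  0.0011]))
```

```bash
python3 -m crank '[{"x":0,"y":0,"z":0.03,"ax":0,"ay":0,"az":0,"claw":1},{"x":0,"y":0,"z":0.06,"ax":0,"ay":0,"az":0,"claw":1},{"x":0,"y":0,"z":0.09,"ax":0,"ay":0,"az":0,"claw":1},{"x":0,"y":0,"z":0.112,"ax":0,"ay":0,"az":0,"claw":1},{"x":0,"y":0,"z":0.112,"ax":0,"ay":0,"az":0,"claw":1}]'
python3 -m crank '[{"x":-0.012,"y":0.011,"z":0,"ax":0,"ay":0,"az":0,"claw":1},{"x":-0.022,"y":0.020,"z":0,"ax":0,"ay":0,"az":0,"claw":1},{"x":-0.030,"y":0.026,"z":0,"ax":0,"ay":0,"az":0,"claw":1},{"x":-0.036,"y":0.031,"z":0,"ax":0,"ay":0,"az":0,"claw":1},{"x":-0.047,"y":0.042,"z":0,"ax":0,"ay":0,"az":0,"claw":1}]'
python3 -m crank '[{"x":-0.0095,"y":0.011,"z":0,"ax":0,"ay":0,"az":0,"claw":1},{"x":-0.018,"y":0.024,"z":0,"ax":0,"ay":0,"az":0,"claw":1},{"x":-0.025,"y":0.037,"z":0,"ax":0,"ay":0,"az":0,"claw":1},{"x":-0.030,"y":0.048,"z":0,"ax":0,"ay":0,"az":0,"claw":1},{"x":-0.033,"y":0.0586,"z":0,"ax":0,"ay":0,"az":0,"claw":1}]'
python3 - <<'E'
from plan import *
st(); print(delta([*push(0),.11],down(psi)))
E
```

```text
time: 1.77
ee_pos: [0.5119, 0.1707, 0.1059]
eef_rot: [0.745, 0.668, -0.004, -0.001]
ft_force: [-1.1, -1.6, -0.1]
width: 0.0004
time: 2.18
ee_pos: [0.5513, 0.122, 0.1114]
eef_rot: [0.744, 0.668, 0.001, -0.001]
ft_force: [-0.4, 1.8, -0.9]
width: 0.0003
time: 2.6
ee_pos: [0.6068, 0.0808, 0.1113]
eef_rot: [0.745, 0.667, 0.0, -0.0]
ft_force: [-0.6, 0.3, -0.8]
width: 0.0004
t 2.6 p [0.6068 0.0808 0.1113] x [0.109 0.994 0.   ] z [ 0.  0. -1.] F [-0.6  0.3 -0.8] M [ 0.13  0.12 -0.  ] w 0.0004 q [-0.52  0.4   0.39  1.65 -0.17  1.12  1.38]
(array([-0.0037,  0.0223,  0.0013]), array([ 0.0002, -0.0002, -0.0004]))
```

Contact seems light. Now through the catch, slowly.

```bash
python3 -m crank '[{"x":-0.001,"y":0.003,"z":0,"ax":0,"ay":0,"az":0,"claw":1},{"x":-0.0015,"y":0.006,"z":0,"ax":0,"ay":0,"az":0,"claw":1},{"x":-0.002,"y":0.009,"z":0,"ax":0,"ay":0,"az":0,"claw":1},{"x":-0.0025,"y":0.012,"z":0,"ax":0,"ay":0,"az":0,"claw":1},{"x":-0.003,"y":0.014,"z":0,"ax":0,"ay":0,"az":0,"claw":1}]'
python3 -m crank '[{"x":0,"y":0.002,"z":0,"ax":0,"ay":0,"az":0,"claw":1},{"x":0,"y":0.0035,"z":0,"ax":0,"ay":0,"az":0,"claw":1},{"x":0,"y":0.005,"z":0,"ax":0,"ay":0,"az":0,"claw":1},{"x":0,"y":0.0065,"z":0,"ax":0,"ay":0,"az":0,"claw":1},{"x":0,"y":0.0075,"z":0,"ax":0,"ay":0,"az":0,"claw":1}]'
python3 - <<'E'
from plan import *
st(); print(delta([*push(0),.11],down(psi)))
E
```

```text
time: 3.02
ee_pos: [0.6166, 0.0784, 0.1106]
eef_rot: [0.744, 0.668, -0.002, -0.003]
ft_force: [-26.3, 3.3, 17.9]
width: 0.0003
time: 3.43
ee_pos: [0.6256, 0.0768, 0.1106]
eef_rot: [0.744, 0.668, -0.001, -0.001]
ft_force: [-14.8, 0.5, 10.7]
width: 0.0003
t 3.43 p [0.6256 0.0768 0.1106] x [0.108 0.994 0.   ] z [-0.004  0.001 -1.   ] F [-14.8   0.5  10.7] M [ 0.08  3.   -0.05] w 0.0003 q [-0.5   0.44  0.39  1.6  -0.18  1.14  1.4 ]
(array([-0.0017,  0.0032,  0.0006]), array([-0.0018, -0.0001,  0.0002]))
```

```bash
python3 -m crank '[{"x":0,"y":0,"z":-0.002,"ax":0,"ay":0,"az":0,"claw":1},{"x":0,"y":0.001,"z":-0.003,"ax":0,"ay":0,"az":0,"claw":1},{"x":0,"y":0.002,"z":-0.003,"ax":0,"ay":0,"az":0,"claw":1},{"x":0,"y":0.003,"z":-0.003,"ax":0,"ay":0,"az":0,"claw":1},{"x":0,"y":0.003,"z":-0.003,"ax":0,"ay":0,"az":0,"claw":1}]'
python3 - <<'E'
from plan import *
st(); print(delta([*push(0),.11],down(psi)))
a=save('side','side1')['color']; b=save('top','top1')['color']
f=lambda im,x0,y0,w,h,s:cv2.resize(im[y0:y0+h,x0:x0+w],None,fx=s,fy=s,interpolation=cv2.INTER_CUBIC)
cv2.imwrite('pics/c3.png',np.hstack([f(a,220,90,150,130,2.6),f(b,120,90,150,130,2.6)]))
E
```

```text
time: 3.85
ee_pos: [0.6255, 0.0767, 0.112]
eef_rot: [0.744, 0.668, -0.004, -0.004]
ft_force: [-21.4, 1.6, 7.1]
width: 0.0007
t 3.85 p [0.6255 0.0767 0.112 ] x [ 0.108  0.994 -0.001] z [-0.011  0.001 -1.   ] F [-21.4   1.6   7.1] M [0.2  4.28 0.  ] w 0.0007 q [-0.49  0.45  0.39  1.59 -0.18  1.15  1.4 ]
(array([-0.0016,  0.0033,  0.002 ]), array([-0.0053,  0.0003,  0.0003]))
```

View pics/c3.png

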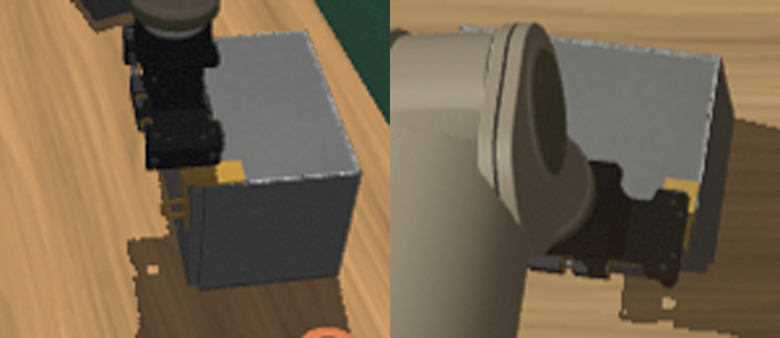

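The door looks shut: the free edge is under the brass catch, and the tool sits at a hard stop with rising force. I'll retract, then plan the transfer to the dial.

```bash
python3 -m crank '[{"x":0,"y":-0.01,"z":0,"ax":0,"ay":0,"az":0,"claw":1},{"x":0,"y":-0.025,"z":0,"ax":0,"ay":0,"az":0,"claw":1},{"x":0,"y":-0.045,"z":-0.01,"ax":0,"ay":0,"az":0,"claw":1},{"x":0,"y":-0.065,"z":-0.03,"ax":0,"ay":0,"az":0,"claw":1},{"x":0,"y":-0.08,"z":-0.06,"ax":0,"ay":0,"az":0,"claw":1}]'
cat >> h.py <<'E'
def seq(*poses):
    s=r.read_state(); p,q=np.array(s['ee_pos']),R.from_quat(s['eef_rot'])
    for P,Q in poses:
        Q=R.from_quat(Q); print('shift',q.inv().apply(np.array(P)-p).round(4),'turn/2',((q.inv()*Q).as_rotvec()/2).round(4)); p,q=np.array(P),Q
E
python3 - <<'E'
from plan import *
st()
seq(([.52,-.06,.17],down(1.462-.6)),([.50,-.20,.15],down(1.462-1.2)),([.4835,-.2692,.12],down(-.375)),([.4835,-.2692,.046],down(-.375)))
c=save('top','top2'); save('side','side2'); cv2.imwrite('pics/c4.png',np.hstack([cv2.resize(c['color'][90:270,120:300],None,fx=2.2,fy=2.2),cv2.resize(load('side2')['color'][90:270,210:390],None,fx=2.2,fy=2.2)]))
E
```

```text
time: 4.37
ee_pos: [0.548, 0.0847, 0.1719]
eef_rot: [0.744, 0.668, -0.002, -0.001]
ft_force: [-0.1, 0.8, 0.3]
width: 0.0007
t 4.37 p [0.548  0.0847 0.1719] x [ 0.108  0.994 -0.002] z [-0.004 -0.001 -1.   ] F [-0.1  0.8  0.3] M [ 0.08 -0.03 -0.01] w 0.0007 q [-0.59  0.22  0.4   1.74 -0.09  1.21  1.3 ]
shift [-0.1468 -0.0122  0.0022] turn/2 [-0.0017  0.0014  0.3003]
shift [-0.1193  0.0759  0.02  ] turn/2 [-0.  -0.   0.3]
shift [-0.0339  0.0626  0.03  ] turn/2 [ 0.     -0.      0.3185]
shift [-0.    -0.     0.074] turn/2 [0. 0. 0.]
```

View pics/c4.png

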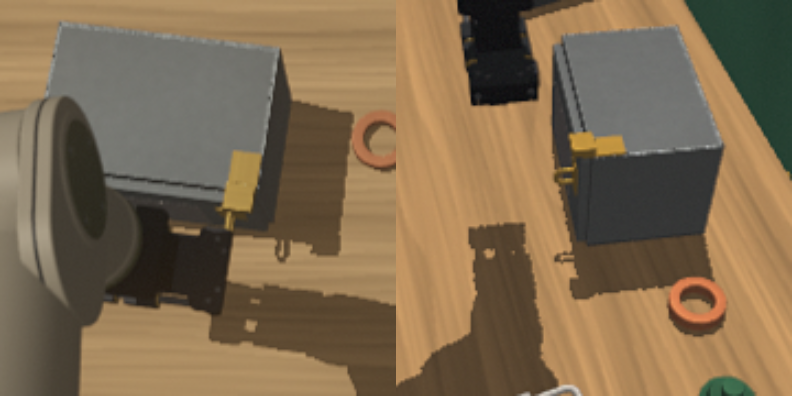

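The door stayed shut: its edge is parallel to the cabinet front, under the catch. The staple points out at about (231,222) in the left crop. Moving to the dial.

```bash
python3 -m crank '[{"x":-0.030,"y":-0.002,"z":0,"ax":0,"ay":0,"az":0.06,"claw":0},{"x":-0.060,"y":-0.005,"z":0,"ax":0,"ay":0,"az":0.12,"claw":0},{"x":-0.090,"y":-0.007,"z":0,"ax":0,"ay":0,"az":0.18,"claw":0},{"x":-0.120,"y":-0.010,"z":0,"ax":0,"ay":0,"az":0.24,"claw":0},{"x":-0.1468,"y":-0.0122,"z":0.002,"ax":0,"ay":0,"az":0.30,"claw":0}]'
python3 -m crank '[{"x":-0.024,"y":0.015,"z":0,"ax":0,"ay":0,"az":0.06,"claw":0},{"x":-0.048,"y":0.030,"z":0.005,"ax":0,"ay":0,"az":0.12,"claw":0},{"x":-0.072,"y":0.045,"z":0.01,"ax":0,"ay":0,"az":0.18,"claw":0},{"x":-0.096,"y":0.060,"z":0.015,"ax":0,"ay":0,"az":0.24,"claw":0},{"x":-0.1193,"y":0.0759,"z":0.02,"ax":0,"ay":0,"az":0.30,"claw":0}]'
python3 - <<'E'
from h import *
st()
seq(([.4835,-.2692,.12],down(-.375)),([.4835,-.2692,.046],down(-.375)))
E
```

```text
time: 4.88
ee_pos: [0.5224, -0.0619, 0.1719]
eef_rot: [0.91, 0.415, 0.001, 0.0]
ft_force: [1.1, 0.0, 0.1]
width: 0.026
time: 5.3
ee_pos: [0.5024, -0.2014, 0.1514]
eef_rot: [0.992, 0.128, 0.0, 0.0]
ft_force: [0.2, 0.1, -0.5]
width: 0.0429
t 5.3 p [ 0.5024 -0.2014  0.1514] x [0.967 0.253 0.001] z [ 0.001 -0.    -1.   ] F [ 0.2  0.1 -0.5] M [-0.03 -0.02 -0.03] w 0.0429 q [-0.33  0.23  0.72  1.81 -0.16  1.16  0.7 ]
shift [-0.0355  0.0608  0.0314] turn/2 [-0.     -0.0005  0.3156]
shift [-0.    -0.     0.074] turn/2 [0. 0. 0.]
```

```bash
python3 -m crank '[{"x":-0.010,"y":0.016,"z":0.008,"ax":0,"ay":0,"az":0.062,"claw":0},{"x":-0.020,"y":0.032,"z":0.015,"ax":0,"ay":0,"az":0.124,"claw":0},{"x":-0.030,"y":0.048,"z":0.023,"ax":0,"ay":0,"az":0.186,"claw":0},{"x":-0.0355,"y":0.0608,"z":0.0314,"ax":0,"ay":0,"az":0.248,"claw":0},{"x":-0.0355,"y":0.0608,"z":0.0314,"ax":0,"ay":0,"az":0.312,"claw":0}]'
python3 - <<'E'
from h import *
st()
seq(([.4835,-.2692,.046],down(-.375)))
c=save('wrist','w1'); print(c['fx'],c['eye'])
E
```

```text
time: 5.72
ee_pos: [0.4823, -0.2709, 0.1189]
eef_rot: [0.983, -0.183, -0.001, 0.001]
ft_force: [0.5, 0.3, 0.7]
width: 0.0435
t 5.72 p [ 0.4823 -0.2709  0.1189] x [ 0.933 -0.36  -0.001] z [-0.001 -0.001 -1.   ] F [0.5 0.3 0.7] M [-0.13  0.1   0.04] w 0.0435 q [-0.27  0.33  0.84  1.82 -0.27  1.11  0.29]
shift [ 0.0006 -0.0022  0.0729] turn/2 [0.0009 0.0004 0.0032]
298.6669814789116 [ 0.50950018 -0.20097704  0.28038362]
```

View pics/w1.png

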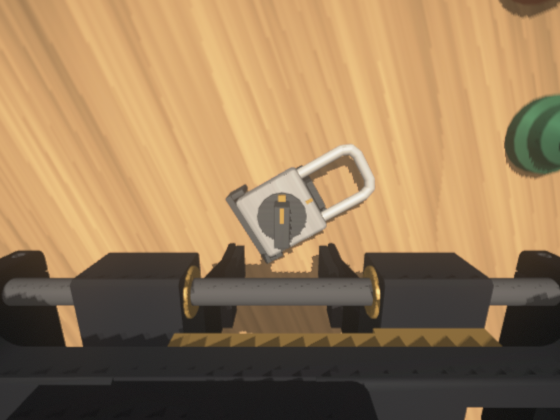

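The wrist view shows the bar running straight up the image at column 282, midway between the fingers (236 and 330), so the alignment is good. I'll descend and grip.

```bash
python3 - <<'E'
from h import *
c=load('w1'); print(onz(c,281.5,215,.041))
E
python3 -m crank '[{"x":0,"y":-0.002,"z":0.02,"ax":0,"ay":0,"az":0.003,"claw":0},{"x":0,"y":-0.002,"z":0.04,"ax":0,"ay":0,"az":0.003,"claw":0},{"x":0,"y":-0.002,"z":0.06,"ax":0,"ay":0,"az":0.003,"claw":0},{"x":0,"y":-0.002,"z":0.072,"ax":0,"ay":0,"az":0.003,"claw":0},{"x":0,"y":-0.002,"z":0.072,"ax":0,"ay":0,"az":0.003,"claw":0.2}]'
python3 -m crank '[{"x":0,"y":0,"z":0,"ax":0,"ay":0,"az":0,"claw":1},{"x":0,"y":0,"z":0,"ax":0,"ay":0,"az":0,"claw":1},{"x":0,"y":0,"z":0,"ax":0,"ay":0,"az":0,"claw":1},{"x":0,"y":0,"z":0,"ax":0,"ay":0,"az":0,"claw":1},{"x":0,"y":0,"z":0,"ax":0,"ay":0,"az":0,"claw":1}]' 25
python3 - <<'E'
from h import *
st()
E
```

```text
[ 0.48436145 -0.26697457  0.041     ]
time: 6.18
ee_pos: [0.4836, -0.2651, 0.046]
eef_rot: [0.984, -0.18, -0.002, -0.0]
ft_force: [-0.3, 0.1, 0.5]
width: 0.0413
time: 6.6
ee_pos: [0.4849, -0.2662, 0.0488]
eef_rot: [0.983, -0.181, 0.0, -0.0]
ft_force: [1.0, -2.0, -2.1]
width: 0.0118
t 6.6 p [ 0.4849 -0.2662  0.0488] x [ 0.934 -0.357  0.001] z [ 0.001  0.    -1.   ] F [ 1.  -2.  -2.1] M [-0.5  -0.04  0.04] w 0.0118 q [-0.23  0.43  0.78  1.87 -0.36  0.98  0.35]
```

Gripped at 11.8 mm, with the TCP within 1 mm of the dial axis. Now I'll turn clockwise in two 30° steps and watch the moment.

```bash
python3 -m crank '[{"x":0,"y":0,"z":0,"ax":0,"ay":0,"az":0.055,"claw":1},{"x":0,"y":0,"z":0,"ax":0,"ay":0,"az":0.11,"claw":1},{"x":0,"y":0,"z":0,"ax":0,"ay":0,"az":0.165,"claw":1},{"x":0,"y":0,"z":0,"ax":0,"ay":0,"az":0.22,"claw":1},{"x":0,"y":0,"z":0,"ax":0,"ay":0,"az":0.262,"claw":1}]'
python3 -c "from h import *;st()"
python3 -m crank '[{"x":0,"y":0,"z":0,"ax":0,"ay":0,"az":0.055,"claw":1},{"x":0,"y":0,"z":0,"ax":0,"ay":0,"az":0.11,"claw":1},{"x":0,"y":0,"z":0,"ax":0,"ay":0,"az":0.165,"claw":1},{"x":0,"y":0,"z":0,"ax":0,"ay":0,"az":0.22,"claw":1},{"x":0,"y":0,"z":0,"ax":0,"ay":0,"az":0.262,"claw":1}]'
python3 -c "from h import *;st()"
python3 -m crank '[{"x":0,"y":0,"z":0,"ax":0,"ay":0,"az":0,"claw":1},{"x":0,"y":0,"z":0,"ax":0,"ay":0,"az":0,"claw":1},{"x":0,"y":0,"z":0,"ax":0,"ay":0,"az":0,"claw":1},{"x":0,"y":0,"z":0,"ax":0,"ay":0,"az":0,"claw":1},{"x":0,"y":0,"z":0,"ax":0,"ay":0,"az":0,"claw":1}]'
python3 -c "from h import *;st()"
```

```text
time: 7.02
ee_pos: [0.4856, -0.2666, 0.0488]
eef_rot: [0.902, -0.433, 0.001, 0.0]
ft_force: [2.6, -2.6, -1.0]
width: 0.0116
t 7.02 p [ 0.4856 -0.2666  0.0488] x [ 0.626 -0.78   0.002] z [ 0.002 -0.001 -1.   ] F [ 2.6 -2.6 -1. ] M [-0.66 -0.53 -0.02] w 0.0116 q [-0.31  0.48  0.9   1.88 -0.44  1.   -0.12]
time: 7.43
ee_pos: [0.4857, -0.2668, 0.0488]
eef_rot: [0.759, -0.651, 0.001, -0.0]
ft_force: [2.5, -4.2, -1.5]
width: 0.0112
t 7.43 p [ 0.4857 -0.2668  0.0488] x [ 0.152 -0.988  0.002] z [ 0.002 -0.002 -1.   ] F [ 2.5 -4.2 -1.5] M [-1.   -0.3   0.08] w 0.0112 q [-0.39  0.53  1.01  1.88 -0.53  1.02 -0.57]
time: 7.85
ee_pos: [0.4856, -0.2669, 0.0488]
eef_rot: [0.762, -0.648, 0.001, -0.0]
ft_force: [3.8, -5.0, 0.6]
width: 0.0121
t 7.85 p [ 0.4856 -0.2669  0.0488] x [ 0.161 -0.987  0.002] z [ 0.002 -0.001 -1.   ] F [ 3.8 -5.   0.6] M [-1.08 -0.72 -0.02] w 0.0121 q [-0.39  0.53  1.01  1.88 -0.53  1.02 -0.56]
```

```bash
python3 -m crank '[{"x":0,"y":0,"z":0,"ax":0,"ay":0,"az":0,"claw":0},{"x":0,"y":0,"z":0,"ax":0,"ay":0,"az":0,"claw":0},{"x":0,"y":0,"z":0,"ax":0,"ay":0,"az":0,"claw":0},{"x":0,"y":0,"z":-0.03,"ax":0,"ay":0,"az":0,"claw":0},{"x":0,"y":0,"z":-0.065,"ax":0,"ay":0,"az":0,"claw":0}]'
python3 -m crank '[{"x":0,"y":0,"z":-0.03,"ax":0,"ay":0,"az":0,"claw":0},{"x":0,"y":0,"z":-0.04,"ax":0,"ay":0,"az":0,"claw":0},{"x":0,"y":0,"z":-0.04,"ax":0,"ay":0,"az":0,"claw":0},{"x":0,"y":0,"z":-0.04,"ax":0,"ay":0,"az":0,"claw":0},{"x":0,"y":0,"z":-0.04,"ax":0,"ay":0,"az":0,"claw":0}]'
python3 - <<'E'
from h import *
st()
B=[.5646,-.2553]
seq(([.512,-.263,.15],down(-1.409+.52)),([.538,-.259,.12],down(-1.409+1.04)),([*B,.09],down(.148)),([*B,.01],down(.148)))
c=save('wrist','w2'); cv2.imwrite('pics/c5.png',cv2.resize(c['color'][60:360,110:490],None,fx=2,fy=2,interpolation=cv2.INTER_CUBIC))
E
```

```text
time: 8.27
ee_pos: [0.4828, -0.265, 0.112]
eef_rot: [0.761, -0.649, -0.002, 0.001]
ft_force: [1.7, 0.3, 0.3]
width: 0.0369
time: 8.68
ee_pos: [0.4841, -0.2654, 0.1518]
eef_rot: [0.761, -0.649, -0.001, 0.0]
ft_force: [0.4, -0.4, -0.2]
width: 0.0433
t 8.68 p [ 0.4841 -0.2654  0.1518] x [ 0.158 -0.987 -0.001] z [-0.002  0.001 -1.   ] F [ 0.4 -0.4 -0.2] M [-0.08  0.13 -0.02] w 0.0433 q [-0.5   0.4   1.14  1.79 -0.39  1.21 -0.66]
shift [ 0.002  -0.0279  0.0018] turn/2 [ 0.0005  0.0009 -0.2616]
shift [ 0.0133 -0.0227  0.03  ] turn/2 [ 0.    0.   -0.26]
shift [ 0.0235 -0.013   0.03  ] turn/2 [ 0.      0.     -0.2585]
shift [ 0.   -0.    0.08] turn/2 [0. 0. 0.]
```

View pics/c5.png

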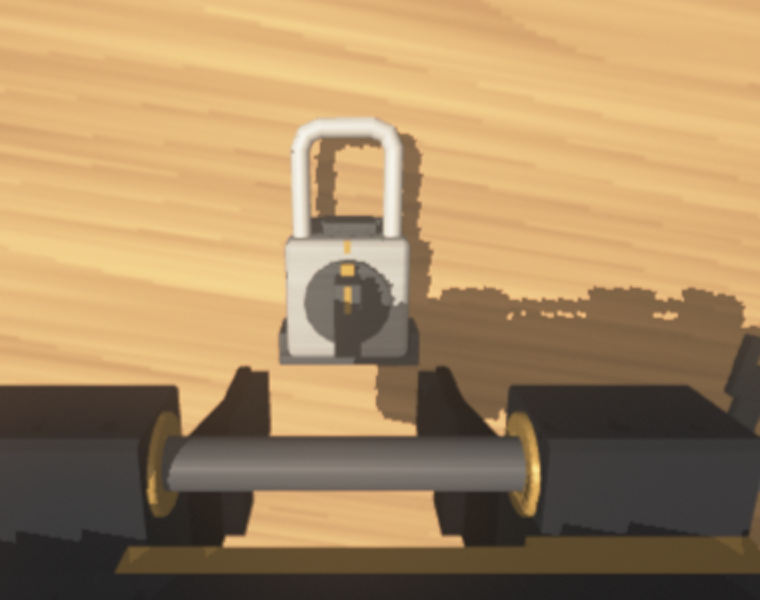

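The pip (348,270), bar line and index mark (348,247) are in line, so the dial is in the opening notch. Next is the bow.

```bash
python3 - <<'E'
from h import *
c=load('w2'); F=lambda x,y,z:onz(c,110+(x+.5)/2-.5,60+(y+.5)/2-.5,z)
tl,tr,b,d=F(288,240,.036),F(409,238,.036),F(348,127,.024),F(348,304,.041); print(tl,tr,b,d,np.linalg.norm(tl-tr),np.linalg.norm((b-d)[:2])); v=(b-d)[:2]; print(np.arctan2(v[1],v[0]),np.arctan2(*(tl-tr)[:2][::-1])-np.pi/2)
E
python3 -m crank '[{"x":0,"y":-0.006,"z":0,"ax":0,"ay":0,"az":-0.05,"claw":0},{"x":0,"y":-0.012,"z":0,"ax":0,"ay":0,"az":-0.1,"claw":0},{"x":0.001,"y":-0.018,"z":0,"ax":0,"ay":0,"az":-0.16,"claw":0},{"x":0.002,"y":-0.024,"z":0,"ax":0,"ay":0,"az":-0.21,"claw":0},{"x":0.002,"y":-0.028,"z":0.002,"ax":0,"ay":0,"az":-0.26,"claw":0}]'
python3 -m crank '[{"x":0.003,"y":-0.005,"z":0,"ax":0,"ay":0,"az":-0.05,"claw":0},{"x":0.006,"y":-0.01,"z":0.01,"ax":0,"ay":0,"az":-0.1,"claw":0},{"x":0.008,"y":-0.014,"z":0.015,"ax":0,"ay":0,"az":-0.16,"claw":0},{"x":0.011,"y":-0.019,"z":0.02,"ax":0,"ay":0,"az":-0.21,"claw":0},{"x":0.0133,"y":-0.0227,"z":0.03,"ax":0,"ay":0,"az":-0.26,"claw":0}]'
python3 -c "
from h import *;st()
B=[.5646,-.2553]
seq(([*B,.09],down(.148)),([*B,.01],down(.148)))"
```

```text
[ 0.50810762 -0.23609316  0.036     ] [ 0.51801845 -0.2918237   0.036     ] [ 0.56271564 -0.25573507  0.024     ] [ 0.48323584 -0.26856043  0.041     ] 0.05660492523197691 0.08050793549119051
0.159987293391356 0.17599487380991286
time: 9.15
ee_pos: [0.5126, -0.2634, 0.15]
eef_rot: [0.903, -0.429, -0.001, 0.0]
ft_force: [0.1, -0.9, -0.3]
width: 0.0434
time: 9.57
ee_pos: [0.5387, -0.2596, 0.12]
eef_rot: [0.983, -0.183, -0.001, -0.0]
ft_force: [-0.9, 0.9, 0.3]
width: 0.0431
t 9.57 p [ 0.5387 -0.2596  0.12  ] x [ 0.933 -0.359 -0.001] z [-0.001  0.001 -1.   ] F [-0.9  0.9  0.3] M [-0.05  0.08 -0.01] w 0.0431 q [-0.28  0.45  0.83  1.7  -0.36  1.16  0.28]
shift [ 0.0226 -0.0133  0.03  ] turn/2 [-2.000e-04  5.000e-04 -2.579e-01]
shift [ 0.   -0.    0.08] turn/2 [0. 0. 0.]
```

```bash
python3 -m crank '[{"x":0.005,"y":-0.003,"z":0.006,"ax":0,"ay":0,"az":-0.05,"claw":0},{"x":0.009,"y":-0.006,"z":0.012,"ax":0,"ay":0,"az":-0.1,"claw":0},{"x":0.014,"y":-0.009,"z":0.018,"ax":0,"ay":0,"az":-0.16,"claw":0},{"x":0.018,"y":-0.012,"z":0.024,"ax":0,"ay":0,"az":-0.21,"claw":0},{"x":0.0215,"y":-0.0135,"z":0.03,"ax":0,"ay":0,"az":-0.258,"claw":0}]'
python3 -m crank '[{"x":0,"y":0,"z":0,"ax":0,"ay":0,"az":0,"claw":0},{"x":0,"y":0,"z":0.02,"ax":0,"ay":0,"az":0,"claw":0},{"x":0,"y":0,"z":0.045,"ax":0,"ay":0,"az":0,"claw":0},{"x":0,"y":0,"z":0.07,"ax":0,"ay":0,"az":0,"claw":0},{"x":0,"y":0,"z":0.08,"ax":0,"ay":0,"az":0,"claw":0}]'
python3 -m crank '[{"x":0,"y":0,"z":0,"ax":0,"ay":0,"az":0,"claw":1},{"x":0,"y":0,"z":0,"ax":0,"ay":0,"az":0,"claw":1},{"x":0,"y":0,"z":0,"ax":0,"ay":0,"az":0,"claw":1},{"x":0,"y":0,"z":0,"ax":0,"ay":0,"az":0,"claw":1},{"x":0,"y":0,"z":0,"ax":0,"ay":0,"az":0,"claw":1}]' 15
python3 -c "
from h import *;st()"
```

```text
time: 9.98
ee_pos: [0.5632, -0.2544, 0.0892]
eef_rot: [0.997, 0.074, -0.001, -0.001]
ft_force: [-0.2, -0.6, 0.5]
width: 0.0435
time: 10.4
ee_pos: [0.5612, -0.2542, 0.0074]
eef_rot: [0.998, 0.07, -0.002, -0.001]
ft_force: [-0.7, 0.8, -0.4]
width: 0.0432
time: 10.82
ee_pos: [0.5643, -0.2553, 0.0124]
eef_rot: [0.997, 0.071, 0.001, 0.0]
ft_force: [0.2, 1.3, 0.2]
width: 0.0182
t 10.82 p [ 0.5643 -0.2553  0.0124] x [0.99  0.142 0.002] z [ 0.002 -0.    -1.   ] F [0.2 1.3 0.2] M [-0.08  0.12 -0.03] w 0.0182 q [-0.14  0.59  0.64  1.71 -0.41  0.98  0.8 ]
```

Still closing (18 mm). I'll let it finish, then pull in steps.

```bash
python3 -m crank '[{"x":0,"y":0,"z":0,"ax":0,"ay":0,"az":0,"claw":1},{"x":0,"y":0,"z":0,"ax":0,"ay":0,"az":0,"claw":1},{"x":0,"y":0,"z":0,"ax":0,"ay":0,"az":0,"claw":1},{"x":0,"y":0,"z":0,"ax":0,"ay":0,"az":0,"claw":1},{"x":0,"y":0,"z":0,"ax":0,"ay":0,"az":0,"claw":1}]' 20
python3 -c "
from h import *;st()"
python3 -m crank '[{"x":0.002,"y":0,"z":0,"ax":0,"ay":0,"az":0,"claw":1},{"x":0.004,"y":0,"z":0,"ax":0,"ay":0,"az":0,"claw":1},{"x":0.006,"y":0,"z":0,"ax":0,"ay":0,"az":0,"claw":1},{"x":0.008,"y":0,"z":0,"ax":0,"ay":0,"az":0,"claw":1},{"x":0.010,"y":0,"z":0,"ax":0,"ay":0,"az":0,"claw":1}]'
python3 -c "
from h import *;st()"
```

```text
time: 11.23
ee_pos: [0.5638, -0.2552, 0.0114]
eef_rot: [0.997, 0.071, 0.0, 0.0]
ft_force: [0.3, -1.1, 2.7]
width: 0.008
t 11.23 p [ 0.5638 -0.2552  0.0114] x [0.99  0.143 0.001] z [ 0.001 -0.    -1.   ] F [ 0.3 -1.1  2.7] M [-0.12  0.11  0.11] w 0.008 q [-0.14  0.59  0.64  1.71 -0.41  0.97  0.8 ]
time: 11.65
ee_pos: [0.5735, -0.2536, 0.0109]
eef_rot: [0.997, 0.071, -0.0, -0.0]
ft_force: [-2.7, -1.4, 0.8]
width: 0.0082
t 11.65 p [ 0.5735 -0.2536  0.0109] x [ 0.99   0.142 -0.   ] z [-0.001  0.    -1.   ] F [-2.7 -1.4  0.8] M [-0.24  0.6   0.08] w 0.0082 q [-0.14  0.61  0.63  1.69 -0.42  0.98  0.79]
```

```bash
python3 -m crank '[{"x":0.003,"y":0,"z":0,"ax":0,"ay":0,"az":0,"claw":1},{"x":0.006,"y":0,"z":0,"ax":0,"ay":0,"az":0,"claw":1},{"x":0.008,"y":0,"z":0,"ax":0,"ay":0,"az":0,"claw":1},{"x":0.010,"y":0,"z":0,"ax":0,"ay":0,"az":0,"claw":1},{"x":0.012,"y":0,"z":0,"ax":0,"ay":0,"az":0,"claw":1}]'
python3 -m crank '[{"x":0.001,"y":0,"z":0,"ax":0,"ay":0,"az":0,"claw":1},{"x":0.002,"y":0,"z":0,"ax":0,"ay":0,"az":0,"claw":1},{"x":0.003,"y":0,"z":0,"ax":0,"ay":0,"az":0,"claw":1},{"x":0.003,"y":0,"z":0,"ax":0,"ay":0,"az":0,"claw":1},{"x":0.003,"y":0,"z":0,"ax":0,"ay":0,"az":0,"claw":1}]'
python3 -c "
from h import *;st()"
```

```text
time: 12.07
ee_pos: [0.5854, -0.2518, 0.011]
eef_rot: [0.997, 0.071, -0.0, -0.0]
ft_force: [-4.4, -1.8, 1.4]
width: 0.0082
time: 12.48
ee_pos: [0.5855, -0.252, 0.0104]
eef_rot: [0.997, 0.071, -0.003, -0.001]
ft_force: [-12.0, -0.5, 4.5]
width: 0.008
t 12.48 p [ 0.5855 -0.252   0.0104] x [ 0.99   0.141 -0.005] z [-0.005  0.001 -1.   ] F [-12.   -0.5   4.5] M [-0.07  2.71  0.08] w 0.008 q [-0.13  0.63  0.63  1.65 -0.42  1.    0.78]
```

The shackle moved 21.9 mm and met its hard stop at 12 N, so it is fully open. I'll release, rise, and look at the staple and shackle.

```bash
python3 -m crank '[{"x":0,"y":0,"z":0,"ax":0,"ay":0,"az":0,"claw":0},{"x":0,"y":0,"z":0,"ax":0,"ay":0,"az":0,"claw":0},{"x":0,"y":0,"z":0,"ax":0,"ay":0,"az":0,"claw":0},{"x":0,"y":0,"z":-0.01,"ax":0,"ay":0,"az":0,"claw":0},{"x":0,"y":0,"z":-0.04,"ax":0,"ay":0,"az":0,"claw":0}]'
python3 -m crank '[{"x":0,"y":0,"z":-0.04,"ax":0,"ay":0,"az":0,"claw":-0.5},{"x":-0.02,"y":0,"z":-0.08,"ax":0,"ay":0,"az":0.05,"claw":-1},{"x":-0.05,"y":0,"z":-0.09,"ax":0,"ay":0,"az":0.1,"claw":-1},{"x":-0.075,"y":0,"z":-0.09,"ax":0,"ay":0,"az":0.15,"claw":-1},{"x":-0.1,"y":0,"z":-0.09,"ax":0,"ay":0,"az":0.2,"claw":-1}]'
python3 - <<'E'
from h import *
st()
u=np.array([np.cos(.148),np.sin(.148)]); G=np.array([.4845,-.2675])+.003*u
print(G); seq(([*G,.14],down(.148-.4-.58)),([*G,.12],down(-1.423)),([*G,.008],down(-1.423)))
c=save('side','side3'); t=save('top','top3')
f=lambda im,x0,y0,w,h,s:cv2.resize(im[y0:y0+h,x0:x0+w],None,fx=s,fy=s,interpolation=cv2.INTER_CUBIC)
cv2.imwrite('pics/c6.png',np.hstack([f(c['color'],270,125,50,75,8),f(t['color'],200,155,50,75,8)]))
E
```

```text
time: 12.9
ee_pos: [0.5867, -0.25, 0.0484]
eef_rot: [0.997, 0.072, -0.003, -0.001]
ft_force: [0.4, 0.2, 0.1]
width: 0.0339
time: 13.32
ee_pos: [0.4892, -0.2663, 0.143]
eef_rot: [0.991, -0.131, 0.002, -0.0]
ft_force: [1.2, -1.3, 0.3]
width: 0.067
t 13.32 p [ 0.4892 -0.2663  0.143 ] x [ 0.966 -0.259  0.004] z [ 0.004 -0.    -1.   ] F [ 1.2 -1.3  0.3] M [-0.03  0.11  0.03] w 0.067 q [-0.3   0.31  0.85  1.79 -0.26  1.16  0.37]
[ 0.4874672  -0.26705762]
shift [-0.0015  0.0012  0.003 ] turn/2 [-0.001  -0.0016  0.285 ]
shift [ 0.   -0.    0.02] turn/2 [-0.     -0.      0.2955]
shift [ 0.    -0.     0.112] turn/2 [0. 0. 0.]
```

View pics/c6.png

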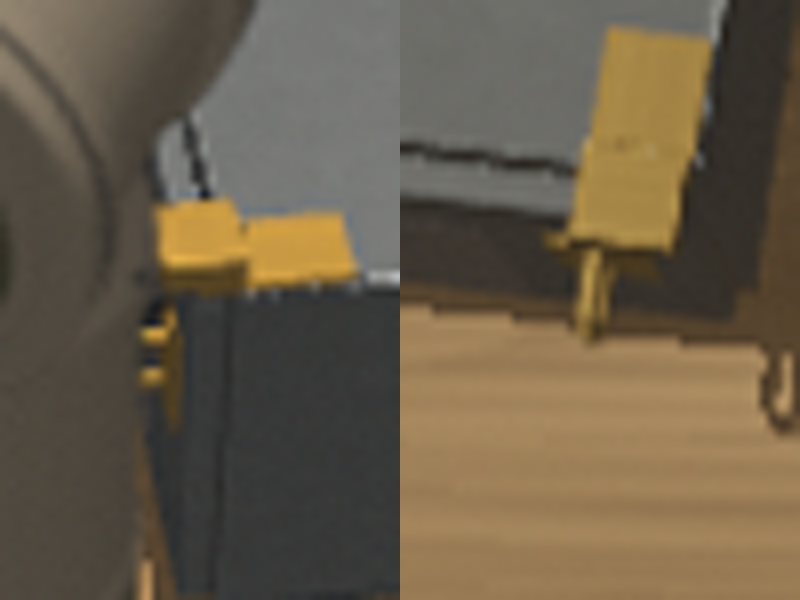

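```bash
python3 -m crank '[{"x":0,"y":0.001,"z":0,"ax":0,"ay":0,"az":0.057,"claw":-1},{"x":-0.001,"y":0.001,"z":0,"ax":0,"ay":0,"az":0.114,"claw":-1},{"x":-0.0015,"y":0.001,"z":0,"ax":0,"ay":0,"az":0.171,"claw":-1},{"x":-0.0015,"y":0.001,"z":0,"ax":0,"ay":0,"az":0.228,"claw":-1},{"x":-0.0015,"y":0.001,"z":0.003,"ax":0,"ay":0,"az":0.285,"claw":-1}]'
python3 -m crank '[{"x":0,"y":0,"z":0,"ax":0,"ay":0,"az":0.06,"claw":-1},{"x":0,"y":0,"z":0.005,"ax":0,"ay":0,"az":0.12,"claw":-1},{"x":0,"y":0,"z":0.01,"ax":0,"ay":0,"az":0.18,"claw":-1},{"x":0,"y":0,"z":0.015,"ax":0,"ay":0,"az":0.24,"claw":-1},{"x":0,"y":0,"z":0.02,"ax":0,"ay":0,"az":0.2955,"claw":-1}]'
python3 - <<'E'
from plan import *
st()
G=np.array([.4875,-.2670]); seq(([*G,.008],down(-1.423)))
t=load('top3'); s=load('side2')
s0=staple(); print('model',s0,'shifted',s0-.003*u(a))
print('top px meas',200+190/8,155+335/8,'model',proj(t,[*s0,.112]),proj(t,[*(s0-.003*u(a)),.112]),onz(t,200+190/8-.4,155+335/8-.4,.112))
print('side px meas',283,169.5,'model top/bot',proj(s,[[*s0,.112],[*s0,.086]]),proj(s,[[*(s0-.003*u(a)),.112],[*(s0-.003*u(a)),.086]]))
w=save('wrist','w3'); cv2.imwrite('pics/c7.png',w['color'])
E
```

```text
time: 13.83
ee_pos: [0.489, -0.2663, 0.1394]
eef_rot: [0.915, -0.404, 0.001, -0.0]
ft_force: [0.4, 0.2, -0.6]
width: 0.0872
time: 14.25
ee_pos: [0.4888, -0.266, 0.1187]
eef_rot: [0.758, -0.653, 0.001, -0.001]
ft_force: [0.3, 0.3, 0.2]
width: 0.0872
t 14.25 p [ 0.4888 -0.266   0.1187] x [ 0.148 -0.989  0.   ] z [ 0.002 -0.    -1.   ] F [0.3 0.3 0.2] M [-0.02  0.16 -0.01] w 0.0872 q [-0.45  0.43  1.07  1.82 -0.42  1.14 -0.66]
shift [0.0007 0.0016 0.1107] turn/2 [-0.0008 -0.0001  0.0003]
model [0.60370123 0.0170943 ] shifted [0.60071887 0.01741916]
top px meas 223.75 196.875 model [[223.11650476 196.21312235]] [[222.92849299 197.44079594]] [0.6030743  0.01651124 0.112     ]
side px meas 283 169.5 model top/bot [[282.1661562  167.21446313]
 [281.99198532 173.87845559]] [[281.07786391 167.32009893]
 [280.92355928 173.98402946]]
```

View pics/c7.png

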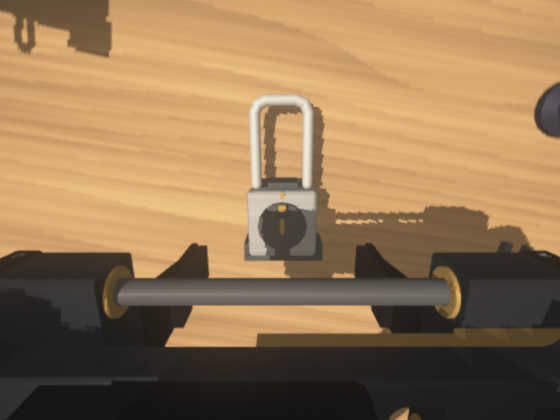

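The wrist view shows the shackle extended, the dial pointer still at the shackle, and the lock (column 282) centred between the fingers (207 to 357). I'll descend and grip.

```bash
python3 -m crank '[{"x":0,"y":0.0015,"z":0.03,"ax":0,"ay":0,"az":0,"claw":-1},{"x":0,"y":0.0015,"z":0.06,"ax":0,"ay":0,"az":0,"claw":-1},{"x":0,"y":0.0015,"z":0.085,"ax":0,"ay":0,"az":0,"claw":-1},{"x":0,"y":0.0015,"z":0.1,"ax":0,"ay":0,"az":0,"claw":-1},{"x":0,"y":0.0015,"z":0.11,"ax":0,"ay":0,"az":0,"claw":-1}]'
python3 -m crank '[{"x":0,"y":0,"z":0,"ax":0,"ay":0,"az":0,"claw":-0.2},{"x":0,"y":0,"z":0,"ax":0,"ay":0,"az":0,"claw":0},{"x":0,"y":0,"z":0,"ax":0,"ay":0,"az":0,"claw":0.5},{"x":0,"y":0,"z":0,"ax":0,"ay":0,"az":0,"claw":1},{"x":0,"y":0,"z":0,"ax":0,"ay":0,"az":0,"claw":1}]' 40
python3 -m crank '[{"x":0,"y":0,"z":0,"ax":0,"ay":0,"az":0,"claw":1},{"x":0,"y":0,"z":0,"ax":0,"ay":0,"az":0,"claw":1},{"x":0,"y":0,"z":0,"ax":0,"ay":0,"az":0,"claw":1},{"x":0,"y":0,"z":0,"ax":0,"ay":0,"az":0,"claw":1},{"x":0,"y":0,"z":0,"ax":0,"ay":0,"az":0,"claw":1}]' 40
python3 -c "
from h import *;st()"
```

```text
time: 14.72
ee_pos: [0.4862, -0.2661, 0.007]
eef_rot: [0.76, -0.65, -0.001, 0.0]
ft_force: [0.9, 0.3, 0.8]
width: 0.0872
time: 15.13
ee_pos: [0.4869, -0.2668, 0.0091]
eef_rot: [0.759, -0.651, 0.001, -0.0]
ft_force: [-0.5, 0.4, -0.9]
width: 0.0615
time: 15.55
ee_pos: [0.4869, -0.2669, 0.009]
eef_rot: [0.759, -0.651, 0.001, -0.0]
ft_force: [-0.4, 0.5, 8.3]
width: 0.06
t 15.55 p [ 0.4869 -0.2669  0.009 ] x [ 0.152 -0.988  0.001] z [ 0.001 -0.    -1.   ] F [-0.4  0.5  8.3] M [-0.04  0.26  0.11] w 0.06 q [-0.33  0.58  0.93  1.9  -0.57  0.95 -0.55]
```

Gripped at 60.0 mm. Lifting straight up.

```bash
python3 -m crank '[{"x":0,"y":0,"z":-0.01,"ax":0,"ay":0,"az":0,"claw":1},{"x":0,"y":0,"z":-0.025,"ax":0,"ay":0,"az":0,"claw":1},{"x":0,"y":0,"z":-0.045,"ax":0,"ay":0,"az":0,"claw":1},{"x":0,"y":0,"z":-0.07,"ax":0,"ay":0,"az":0,"claw":1},{"x":0,"y":0,"z":-0.09,"ax":0,"ay":0,"az":0,"claw":1}]'
python3 - <<'E'
from plan import *
st()
S=np.array([.6025,.0170]); F=S-.1197*u(a); F2=S-.1797*u(a); q=down(a-np.pi/2)
print(F,F2); p=r.read_state()['ee_pos'][:2]; m=(p+F2)/2
seq(([*m,.1],down(-1.55)),([*F2,.084],q),([*F,.084],q))
E
```

```text
time: 15.97
ee_pos: [0.4856, -0.2664, 0.0994]
eef_rot: [0.759, -0.651, -0.001, 0.0]
ft_force: [1.1, -0.3, -4.9]
width: 0.0595
t 15.97 p [ 0.4856 -0.2664  0.0994] x [ 0.152 -0.988 -0.001] z [-0.001  0.001 -1.   ] F [ 1.1 -0.3 -4.9] M [-0.15  0.13  0.05] w 0.0595 q [-0.43  0.45  1.05  1.84 -0.44  1.11 -0.63]
[0.48350388 0.02996198] [0.4238567  0.03645922]
shift [-0.1544  0.0075 -0.0004] turn/2 [0.0004 0.0004 0.0658]
shift [-0.152   0.0277  0.016 ] turn/2 [ 0.     -0.      0.0646]
shift [-0.   -0.06 -0.  ] turn/2 [0. 0. 0.]
```

```bash
python3 -m crank '[{"x":-0.025,"y":0.001,"z":0,"ax":0,"ay":0,"az":0.013,"claw":1},{"x":-0.058,"y":0.003,"z":0,"ax":0,"ay":0,"az":0.026,"claw":1},{"x":-0.094,"y":0.005,"z":0,"ax":0,"ay":0,"az":0.040,"claw":1},{"x":-0.130,"y":0.007,"z":0,"ax":0,"ay":0,"az":0.053,"claw":1},{"x":-0.1544,"y":0.0075,"z":0,"ax":0,"ay":0,"az":0.0658,"claw":1}]'
python3 -m crank '[{"x":-0.030,"y":0.006,"z":0.002,"ax":0,"ay":0,"az":0.013,"claw":1},{"x":-0.066,"y":0.012,"z":0.006,"ax":0,"ay":0,"az":0.026,"claw":1},{"x":-0.100,"y":0.018,"z":0.01,"ax":0,"ay":0,"az":0.040,"claw":1},{"x":-0.130,"y":0.024,"z":0.014,"ax":0,"ay":0,"az":0.053,"claw":1},{"x":-0.152,"y":0.0277,"z":0.016,"ax":0,"ay":0,"az":0.0646,"claw":1}]'
python3 -m crank '[{"x":0,"y":0,"z":0,"ax":0,"ay":0,"az":0,"claw":1},{"x":0,"y":0,"z":0,"ax":0,"ay":0,"az":0,"claw":1},{"x":0,"y":0,"z":0,"ax":0,"ay":0,"az":0,"claw":1},{"x":0,"y":0,"z":0,"ax":0,"ay":0,"az":0,"claw":1},{"x":0,"y":0,"z":0,"ax":0,"ay":0,"az":0,"claw":1}]'
python3 - <<'E'
from plan import *
st()
S=np.array([.6025,.0170]); F=S-.1197*u(a); q=down(a-np.pi/2)
seq(([*F,.084],q))
E
```

```text
time: 16.38
ee_pos: [0.4537, -0.1126, 0.0975]
eef_rot: [0.714, -0.7, -0.001, 0.0]
ft_force: [-0.4, 0.3, -3.7]
width: 0.0596
time: 16.8
ee_pos: [0.4225, 0.0393, 0.0816]
eef_rot: [-0.668, 0.744, 0.002, 0.0]
ft_force: [0.8, 0.7, -4.8]
width: 0.0596
time: 17.22
ee_pos: [0.4244, 0.0351, 0.0821]
eef_rot: [-0.667, 0.745, -0.0, -0.0]
ft_force: [0.1, 0.3, -4.8]
width: 0.0597
t 17.22 p [0.4244 0.0351 0.0821] x [-0.11  -0.994  0.   ] z [-0. -0. -1.] F [ 0.1  0.3 -4.8] M [-0.05  0.27 -0.07] w 0.0597 q [-1.4  -0.02  1.24  2.17  0.03  0.98 -1.86]
shift [-0.0014 -0.0593 -0.0019] turn/2 [ 0.0001 -0.0002 -0.0008]
```

```bash
python3 -m crank '[{"x":0,"y":-0.008,"z":-0.001,"ax":0,"ay":0,"az":0,"claw":1},{"x":0,"y":-0.018,"z":-0.002,"ax":0,"ay":0,"az":0,"claw":1},{"x":-0.001,"y":-0.028,"z":-0.002,"ax":0,"ay":0,"az":0,"claw":1},{"x":-0.0014,"y":-0.038,"z":-0.002,"ax":0,"ay":0,"az":0,"claw":1},{"x":-0.0014,"y":-0.045,"z":-0.002,"ax":0,"ay":0,"az":0,"claw":1}]'
python3 - <<'E'
from plan import *
st()
S=np.array([.6025,.0170]); F=S-.1197*u(a); q=down(a-np.pi/2)
seq(([*F,.084],q))
w=save('wrist','w4')['color']; s=save('side','side4')['color']; t=save('top','top4')['color']
f=lambda im,x0,y0,w,h,s:cv2.resize(im[y0:y0+h,x0:x0+w],None,fx=s,fy=s,interpolation=cv2.INTER_CUBIC)
cv2.imwrite('pics/c8.png',np.hstack([cv2.resize(w,(400,300)),f(s,210,110,100,75,4)]))
E
```

```text
time: 17.63
ee_pos: [0.4701, 0.032, 0.0839]
eef_rot: [-0.668, 0.744, -0.001, -0.001]
ft_force: [0.3, -0.4, -4.5]
width: 0.0595
t 17.63 p [0.4701 0.032  0.0839] x [-0.109 -0.994  0.001] z [-0.    -0.002 -1.   ] F [ 0.3 -0.4 -4.5] M [-0.1   0.21  0.05] w 0.0595 q [-1.23  0.24  1.18  2.06 -0.27  1.   -1.59]
shift [ 0.0006 -0.0135 -0.0001] turn/2 [-0.0001 -0.0007 -0.0001]
```

View pics/c8.png

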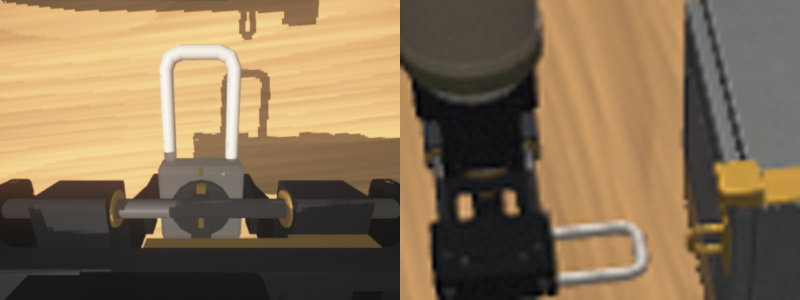

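Both views show the lock level, shackle extended and aimed at the staple. I'll check the gap in the side view.

```bash
python3 - <<'E'
from plan import *
c=load('side4'); f=lambda x,y,z:onz(c,210+(x-400+.5)/4-.5,110+(y+.5)/4-.5,z)
b=f(639,250,.099); s1=f(692,240,.099); 
s=r.read_state(); p=np.array(s['ee_pos'])[:2]
d=(s1-b)[:2]; print('bow',b,'expected',p+.0997*u(a),'staple',s1,'gap along/lateral',d@u(a),d@u(a+np.pi/2))
E
```

```text
bow [0.56839597 0.01978774 0.099     ] expected [0.56846931 0.02068851] staple [0.60610869 0.02026439 0.099     ] gap along/lateral 0.037439338904973564 0.0045576587096199436
```

```bash
python3 -m crank '[{"x":0,"y":-0.004,"z":0,"ax":0,"ay":0,"az":0,"claw":1},{"x":0,"y":-0.008,"z":0,"ax":0,"ay":0,"az":0,"claw":1},{"x":0,"y":-0.011,"z":0,"ax":0,"ay":0,"az":0,"claw":1},{"x":0,"y":-0.0135,"z":0,"ax":0,"ay":0,"az":0,"claw":1},{"x":0,"y":-0.0145,"z":0,"ax":0,"ay":0,"az":0,"claw":1}]'
python3 -m crank '[{"x":0,"y":0,"z":0,"ax":0,"ay":0,"az":0,"claw":1},{"x":0,"y":0,"z":0,"ax":0,"ay":0,"az":0,"claw":1},{"x":0,"y":0,"z":0,"ax":0,"ay":0,"az":0,"claw":1},{"x":0,"y":0,"z":0,"ax":0,"ay":0,"az":0,"claw":1},{"x":0,"y":0,"z":0,"ax":0,"ay":0,"az":0,"claw":1}]'
python3 - <<'E'
from plan import *
st()
s=save('side','side5')['color']; t=save('top','top5')['color']
f=lambda im,x0,y0,w,h,s:cv2.resize(im[y0:y0+h,x0:x0+w],None,fx=s,fy=s,interpolation=cv2.INTER_CUBIC)
cv2.imwrite('pics/c9.png',np.hstack([f(s,210,110,100,75,4),f(t,180,140,80,75,4),]))
E
```

```text
time: 18.2
ee_pos: [0.484, 0.0313, 0.0842]
eef_rot: [-0.668, 0.744, -0.0, 0.0]
ft_force: [0.4, 0.4, -3.7]
width: 0.0597
time: 18.62
ee_pos: [0.4836, 0.0313, 0.0841]
eef_rot: [-0.668, 0.744, 0.0, 0.0]
ft_force: [0.3, -0.0, -4.0]
width: 0.0602
t 18.62 p [0.4836 0.0313 0.0841] x [-0.108 -0.994 -0.   ] z [-0.  0. -1.] F [ 0.3 -0.  -4. ] M [-0.02  0.18  0.03] w 0.0602 q [-1.17  0.29  1.15  2.03 -0.31  1.02 -1.55]
```

View pics/c9.png

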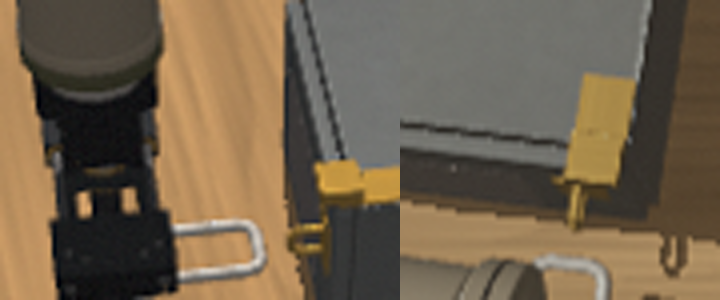

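The staple tip and bow line up in both views, with a clear gap of about 20–23 mm. The door is still shut, and the only force is the lock's weight. Handing in.

```bash
python3 -c "
from bench import close_job
print(close_job())"
```

```text
the job is handed in; nothing more can be done
None
```

I finished every step in the order you asked and handed the job in at about 18.7 s. No verdict came back.

- **Door:** I pushed it through the ball catch until it met a hard stop. It stayed shut after I let go, and still looks shut in the last pictures.
- **Dial:** I turned it 60° clockwise. The wrist picture then showed the pip, the bar line and the index mark in line with the shackle. I turned it by angle: the moment readings showed no distinct click.
- **Shackle:** I pulled it out 21.9 mm, where it met a firm stop at about 12 N. A later picture shows it extended.
- **Lock at the door:** The arm is holding it level, dial up, with the bow about 20–23 mm from the staple tip. It is less than 1 mm off line by my estimate, with the bow at about 99 mm, the staple's height. The grip reads 60 mm, and the only outside force is about 4 N, the lock's weight.

Some readings disagreed:
- **Staple position:** My estimates differed by up to about 5 mm (5.4 mm in x, 3.8 mm in y), because the door's stop came about 3 mm before my camera model of the cabinet. Even in the worst case the gap stays under 3 cm without touching.
- **Upward force:** While closing the door I saw up to 18 N upward, which I took to be friction of the fingers on the door.

I did not touch the loose parts.

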